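Put the whisk away in the drawer

TASK

Two small wooden drawer boxes stand on the counter: by its long bar handle, pull wide open the drawer that has one, then pick up the flat whisk from the counter, lower it into that drawer and let it lie there flat on the drawer's floor. Lower the whisk in rather than dropping it, and leave that drawer wide open. Keep the other drawer, the one with the round knob, shut, and leave everything else on the counter where it stands.

Things in the scene. Friction and masses are not known exactly. Their poses are not given: they have to be found in the camera images.
- barbox_drawer0 (a joint): How far the drawer with the bar handle is out, in m: 0 shut, 0.141 at its end stop; it starts at 0 to 20 mm. It slides towards the robot along its box's front direction, needs about 1 to 3 N, and stays where it is left.
- barbox_edge (a point): Middle of the front edge of the flat top of the wooden drawer box with the bar handle. The box is fixed, 260 mm wide, 210 mm deep, its top 100 mm above the counter; this edge is 50 mm behind the shut handle's centre line. Axes: x from the box's front to its back, y along the edge, z up.
- barbox_drawer0_handle (a point): Middle of the bar handle: a level round steel bar 11 mm thick, 120 mm long, its centre line 35 mm out from the drawer's front face and 62 mm above the counter, on two legs 51 mm either side of the middle. It moves with the drawer. Axes: y along the bar, x into the box (pull towards -x), z up.
- barbox_floor (a point): On the inside floor of that drawer, at the foot of its front wall, mid-width; 22 mm above the counter, moves with the drawer, axes as the handle's, 56 mm behind the handle. The inside reaches 165 mm from here along x and 109 mm to either side; walls 56 mm above the floor, front panel's top 87 mm above the counter. Fully out, x = 0 to 135 mm is clear of the box's top; less by as much as the drawer is short of its stop.
- knobbox_drawer0 (a joint): How far the drawer with the round knob is out, in m: 0 shut. The box is otherwise like the other one.
- knobbox_drawer0_handle (a point): Grip point of the round knob (28 mm across) on the other box, 35 mm out from the drawer's face, 62 mm above the counter; axes as for the bar handle. The whisk lies on the counter in front of this box.
- whisk_grip (a point): The flat whisk's grasp and balance point, on its handle, at half its height (12 mm above its underside). Axes: x along the whisk towards the loops, z up. The handle is a dark steel bar 22 mm wide and 24 mm high, from 62 mm behind this point (-x) to 32 mm ahead of it.
- whisk_head (a point): Loop end of the whisk, at mid-height, 102 mm ahead of the grasp point.
- whisk_tail (a point): Handle end of the whisk, at mid-height, 62 mm behind the grasp point.
- mixer: Red hand mixer lying at one side of the counter, body 185 x 80 x 140 mm high with two beaters ahead; origin under its body's centre. Leave alone.
- bowl: Stainless bowl, 200 mm across, 85 mm high, at the other side; origin at the centre of its underside. Leave alone.
- butter_dish: Round white ceramic butter dish, 130 mm across, 14 mm high; origin at the centre of its underside. Leave alone.
- butter_lid: Domed white lid standing on the butter dish, 104 mm across, its knob's top 94 mm above the counter; origin at the centre of its underside. Leave alone.
- mug: Ceramic mug, 80 mm across, 92 mm high; origin at the centre of its underside. Leave alone.
- jar: Glass jar with a steel cap, 60 mm across, 85 mm high, in the middle before the boxes; origin at the centre of its underside. Leave alone.
- whisk: The whole whisk: 165 mm long, 60 to 130 g, lying flat; ahead of the handle are flat grey silicone-coated loops 52 mm wide and 6 mm thick, at mid-height. Origin on its underside, mid-length, 20 mm ahead (+x) of the grasp point; same axes.
Not all that is in view belongs to the job. What is shaped like the whisk but green is not meant.

How it is judged (in metres and radians):
On the way, in this order (a step that is already met when the one before it is completed fails the run):
1. the drawer with the bar handle is pulled at least 110 mm out (value of joint barbox_drawer0 above 0.11 m), for 0.2 s.
2. the whisk, still held by the fingers, is down inside the open drawer (its grasp point less than 45 mm above the drawer's floor) (z of whisk_grip in the frame of barbox_floor below 0.045 m and x of whisk_grip in the frame of barbox_floor between 0 and 0.165 m and y of whisk_grip in the frame of barbox_floor between -0.11 and 0.11 m and contact force between the fingers and whisk above 0.3 N), for 0.05 s.
At the end, for the whole second after the job is handed in: The drawer with the bar handle is at least 100 mm out; the whisk lies at rest and released in it, its grasp point no more than 25 mm and both its ends no more than 30 mm above the drawer's floor; the drawer with the knob is less than 10 mm out (value of joint barbox_drawer0 above 0.1 m and value of joint knobbox_drawer0 below 0.01 m and z of whisk_grip in the frame of barbox_floor below 0.025 m and x of whisk_grip in the frame of barbox_floor between 0 and 0.165 m and y of whisk_grip in the frame of barbox_floor between -0.11 and 0.11 m and z of each of whisk_head, whisk_tail in the frame of barbox_floor below 0.03 m and linear speed of whisk below 0.03 m/s); the robot touches nothing.
It fails at once if the drawer with the knob is pulled more than 20 mm out (value of joint knobbox_drawer0 above 0.02 m).
It fails at once if the mixer, bowl, mug, jar, butter dish or its lid is moved more than 30 mm (distance of any of mixer, bowl, butter_dish, butter_lid, mug, jar from where it was at the start of the episode above 0.03 m).
It also fails if it takes over 58 s, if anything falls off the work surface, if the arm or the gripper's body presses on something with over 40 N, if the wrist force passes 120 N, or if a joint passes its speed limit or range.

ROBOT

A 7-joint arm with a two-finger parallel gripper is mounted at the origin on the work surface. World frame = base frame: x ahead of the robot, y to its left, z up, the work surface at z = 0. Lengths are in m, angles in degrees, forces in N, time in s.
With the tool pointing down it reaches from about 0.425 to 0.875 m from the base axis. Payload 8.4 kg.
Tool frame: the origin (TCP) lies midway between the tips of the shut fingers; the grasp point (between the pads) lies 19 mm behind it; z points along the fingers, y is the direction in which the jaws open and shut (so a half turn about z gives the same grasp; the last joint's range is limited). The gripper opens to 85 mm and grips with 20 to 120 N. Pads are 22 mm wide; open, the fingers measure 114 mm over their backs; the gripper's body (76 mm by 85 mm) begins 54 mm behind the grasp point. The pads swing forward as they close: fully open they stand 13 mm farther back than shut.
Start: joints at [-78.449, 19.091, 2.286, 83.961, -0.768, 76.965, -3.352], TCP at [0.193, 0.621, 0.231] pointing down, gripper open.
Joint ranges: [-147.57, 147.57], [-21.85, 119.76], [-74.77, 79.35], [14.55, 137.4], [-85.83, 265.84], [4.83, 119.75], [-152.11, 152.11]. Speed limits (degrees/s): [127.2, 127.2, 159.86, 159.86, 180, 180, 180].

INTERFACE

Orientations are given as [roll, pitch, yaw] about the fixed x, y, z axes, in that order (R = Rz(yaw) Ry(pitch) Rx(roll)).
In Python, from cell import * gives the robot as it stands. The module is installed in compiled form; this text tells all that it offers.
- The arm moves only by the tool send_rows, never from a script. Its argument "targets" is a list that holds one entry, the list of rows, each a list of 7 numbers: the shift along the tool's x, y, z in cm, then the turn, a rotation vector about the tool's x, y, z in rad, then the finger opening in cm, from 0 to 8.54. A call has 1 to 12 rows; each row is the pose to reach, as a shift and turn from the pose commanded when the call began, along the tool's axes at that moment; what a row does not reach only later rows make up. A row lasts 1/8 s, in which the tool goes at most 62.5 mm and 10.7 degrees, less where a joint would pass 70% of its speed; a pose out of reach is approached as far as the arm can. A call with a gripper value outside its range is refused whole. The fingers move at their own pace and stop on an object; "squeeze" is the grip in N (left out, the last holds). Time passes only in rows, so rows that repeat a pose let the fingers close. It gives the time, the measured TCP pose, the force and the opening at its end, in the units of the state.
- sense(): the state, without advancing time (a new reading comes with each control period).
- capture(name): name is "side" or "top" or "wrist"; returns (picture, depth): 384x512x3 uint8, red, green, blue; 384x512 float32, m along the optical axis (not along the pixel's ray), 0 where there is no reading.
- get_calibration(name): a dict with "fx", "fy", "cx", "cy" (pixels), "k1" (the pictures are not rectified: a ray, as slopes to the right and down, at radius r is drawn at 1 + k1 r^2 times it, then the intrinsics apply), "rvec" (rotation vector, rad) and "tvec" (3), from world to camera coordinates, as OpenCV has them. Camera axes: x right, y down, z forward; pixel columns grow to the right and rows downward; lengths in m; the calibration is good to about 2 mm. A picture is of the moment at which its call begins: read the wrist's pose just before it. get_calibration takes no time and is no camera call; for the wrist camera it gives the pose at the moment of the call.
- sign_off(): hands the job in, once; it reports no verdict.
The state is a dict: "clock": time; "qpos": joint angles; "joint_velocities": joint speeds; "joint_torque": joint torques, N m; "tcp_pos": TCP position; "tool_rot": TCP orientation; "wrist_force": force on the tool from outside, world axes, zero at the start; "wrist_torque": the same for the moment, N m; "gripper_width": finger opening in m.
Only numpy, scipy, OpenCV 4.12 (cv2) and the standard library are available. Lean on these libraries where they do the work, as an engineer would, in place of code of your own. Each camera call takes 0.05 s, during which the arm holds its last target. There are 200 camera calls.

## Working session

There is one attempt and no reset: what is moved stays moved. The work goes in short steps, Python scripts to look and compute and a tool call to move; the robot and the scene stay as the last step left them, time stands still between calls to the robot, and variables do not carry over. Pictures are saved under pics/ and viewed, about 8 in all and at most 12, crops included, and the job is handed in when it is done.

Besides the shell and the picture viewer there is one more tool, called by a JSON object that holds its "op" and its "data". send_rows: Moves the arm, as the interface text tells. Its arguments: {"type":"object","properties":{"targets":{"type":"array","items":{"type":"array","items":{"type":"array","items":{"type":"number"}}}},"squeeze":{"type":"number"}},"required":["targets"]}

```bash
mkdir -p pics
cat > h.py <<'E'
from cell import *
import numpy as np, cv2
from scipy.spatial.transform import Rotation as R
def cal(n):
    c=get_calibration(n); return c,cv2.Rodrigues(np.array(c['rvec'],float))[0],np.array(c['tvec'],float).ravel()
def rays(C,uv):
    c,Rm,t=C; K=np.array([[c['fx'],0,c['cx']],[0,c['fy'],c['cy']],[0,0,1.]])
    p=cv2.undistortPoints(np.array(uv,float).reshape(-1,1,2),K,np.array([c['k1'],0,0,0.])).reshape(-1,2)
    return np.c_[p,np.ones(len(p))]
def onplane(C,uv,z):
    d=rays(C,uv)@C[1]; o=-C[1].T@C[2]; return o+d*((z-o[2])/d[:,2])[:,None]
def bydepth(C,uv,dep):
    d=rays(C,uv); return (d*np.asarray(dep)[:,None]-C[2])@C[1]
def cloud(C,dep):
    v,u=np.mgrid[0:dep.shape[0],0:dep.shape[1]]; P=bydepth(C,np.c_[u.ravel(),v.ravel()],dep.ravel())
    P[dep.ravel()==0]=np.nan; return P.reshape(dep.shape+(3,))
def toolrows(P,rpy=None):
    s=sense(); Rt=R.from_euler('xyz',s['tool_rot'],degrees=True); 
    out=Rt.inv().apply(np.array(P)-s['tcp_pos'])*100
    rv=(Rt.inv()*R.from_euler('xyz',rpy,degrees=True)).as_rotvec() if rpy is not None else np.zeros(3)
    return np.round(out,2),np.round(rv,3)
E
python3 - <<'E'
from h import *
print(sense())
ims=[]
for n in('top','side'):
    C=cal(n); im,d=capture(n); np.savez(n+'.npz',im=im,d=d,R=C[1],t=C[2]); 
    print(n,C[0],-C[1].T@C[2]); ims.append(im)
    cv2.imwrite(f'pics/{n}0.png',cv2.resize(im[...,::-1],(800,600),interpolation=cv2.INTER_CUBIC))
E
```

```text
{'clock': 0.0, 'qpos': array([-78.44967865,  19.13334579,   2.28474956,  84.01161069,
        -0.76868653,  76.96595129,  -3.3505645 ]), 'joint_velocities': array([ 0.07854938, -0.00432759, -0.03074363,  0.0050965 ,  0.07522207,
       -0.05227106, -0.01782658]), 'joint_torque': array([-6.64011873e-05, -6.58553767e+01,  1.36537291e+00, -4.05576754e+01,
        1.66510959e-02,  1.25835225e-02, -5.34990932e-05]), 'tcp_pos': array([0.19246583, 0.62036548, 0.23039869]), 'tool_rot': array([-1.79904508e+02,  5.69032932e-03,  1.62765838e+02]), 'wrist_force': array([ 0.09160704,  0.38883126, -0.06716446]), 'wrist_torque': array([-0.00633685, -0.00255946,  0.02406437]), 'gripper_width': 0.0854790256607818}
top {'fx': 379.4179796190962, 'fy': 379.4179796190962, 'cx': 258.46538243110666, 'cy': 192.10415385044962, 'k1': -0.12531508776131847, 'rvec': array([ 2.20363493, -2.17175413,  0.10574579]), 'tvec': array([0.04785887, 0.52149297, 1.27551847])} [0.416078   0.07526404 1.31240511]
side {'fx': 398.3354358107194, 'fy': 398.3354358107194, 'cx': 262.06023079145774, 'cy': 193.59176451409624, 'k1': -0.09773434860117731, 'rvec': array([ 2.1387811 , -0.86389264,  0.41091949]), 'tvec': array([-0.32600874,  0.34118693,  1.40641974])} [-0.36792895 -0.83327847  1.1708894 ]
```

View pics/top0.png

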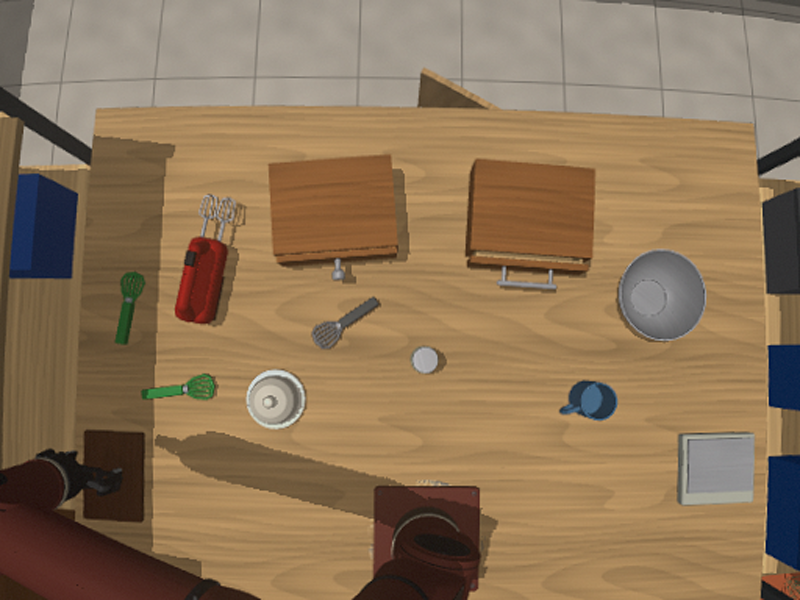

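View pics/side0.png

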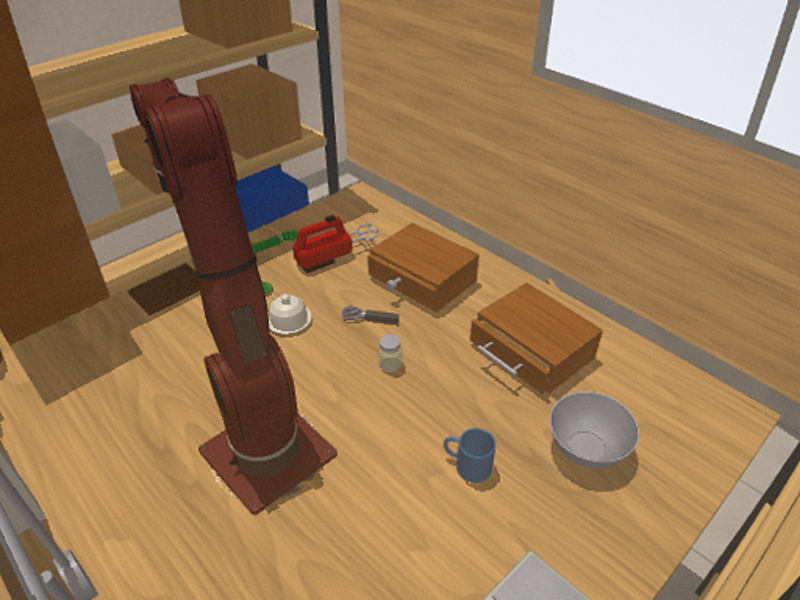

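The top view shows the bar-handle box at (530,215), its handle at (527,285), and the knob box at (335,210), with its knob at (338,270). There are three whisk shapes: the dark/grey one at (345,322), and green ones at (130,305) and (180,387). Only the grey one fits the description. Next I measure, with an enlarged crop to confirm.

Run:
```python
from h import *
z=np.load('top.npz'); im,d=z['im'],z['d']; C=cal('top'); P=cloud(C,d); Z=P[...,2]; X=P[...,0];Y=P[...,1]
hsv=cv2.cvtColor(im,cv2.COLOR_RGB2HSV)
o,r=np.s_[:],0
def rect(m,z,name):
    n,l,s,c=cv2.connectedComponentsWithStats(m.astype(np.uint8)); i=1+np.argmax(s[1:,4]); m=l==i
    v,u=np.nonzero(m); uv=np.c_[u,v]; W=onplane(C,uv,z)[:,:2].astype(np.float32)
    b=cv2.minAreaRect(W*1000); print(name,len(u),'c',np.round(b[0],1),'sz',np.round(b[1],1),'ang',round(b[2],1),'zmed',round(float(np.nanmedian(Z[m])),4)); print(np.round(cv2.boxPoints(b)).tolist()); return m,W
print('counter z',np.nanmedian(Z[240:280,200:240]))
def win(x0,x1,y0,y1):
    w=np.zeros(d.shape,bool); w[int(y0*.64):int(y1*.64),int(x0*.64):int(x1*.64)]=1; return w
rect((abs(Z-.1)<.01)&win(450,610,140,300),.1,'barboxtop')
rect((abs(Z-.1)<.01)&win(250,420,140,300),.1,'knobboxtop')
m,W=rect((hsv[...,1]<60)&win(485,570,265,300),.062,'handle')
m,W=rect((hsv[...,1]<90)&win(300,395,285,360),.012,'whisk'); 
# axis: PCA and dark handle
dm=m&(hsv[...,2]<110)
mu=W.mean(0); _,_,V=np.linalg.svd(W-mu); print('whisk axis',V[0],np.degrees(np.arctan2(V[0,1],V[0,0])))
s=(W-mu)@V[0]; t=(W-mu)@V[1]
for a in np.arange(-.1,.1,.0125):
    k=(s>=a)&(s<a+.0125)
    if k.any(): print(round(a,4),k.sum(),np.round(t[k].min()*1000),np.round(t[k].max()*1000))
print('mu',mu)
rect((Z>.06)&win(400,450,335,385),.085,'jar'); rect((Z>.05)&win(240,312,360,435),.05,'lid');rect((Z>.05)&win(555,625,370,425),.09,'mug')
rect((hsv[...,1]<60)&win(325,350,255,285),.062,'knob');rect((Z>.05)&win(610,715,240,350),.085,'bowl')
a=cv2.resize(im[175:245,190:300,::-1],(660,420),interpolation=cv2.INTER_CUBIC)
cv2.imwrite('pics/crop1.png',a)
```

```text
counter z -0.0002718625710266982
barboxtop 4515 c [ 714.1 -213.5] sz [260.6 198.8] ang 86.8 zmed 0.0994
[[608.0, -338.0], [806.0, -349.0], [821.0, -89.0], [622.0, -78.0]]
knobboxtop 4680 c [712.1 209.6] sz [204.8 259.6] ang 5.4 zmed 0.0995
[[598.0, 329.0], [622.0, 71.0], [826.0, 90.0], [802.0, 349.0]]
handle 176 c [ 571.5 -205.4] sz [125.9  42.1] ang 87.2 zmed 0.065
[[547.0, -267.0], [589.0, -269.0], [596.0, -144.0], [554.0, -142.0]]
whisk 423 c [467.  180.6] sz [ 56.8 162.3] ang 27.5 zmed 0.017
[[404.0, 239.0], [479.0, 95.0], [530.0, 122.0], [455.0, 266.0]]
whisk axis [-0.58488077  0.81111926] 125.79456
-0.1 15 -11.0 9.0
-0.0875 23 -11.0 10.0
-0.075 23 -10.0 11.0
-0.0625 24 -11.0 11.0
-0.05 25 -11.0 11.0
-0.0375 25 -11.0 11.0
-0.025 24 -10.0 12.0
-0.0125 22 -10.0 11.0
-0.0 28 -14.0 13.0
0.0125 47 -24.0 23.0
0.025 54 -26.0 26.0
0.0375 49 -28.0 29.0
0.05 50 -24.0 25.0
0.0625 14 -16.0 21.0
mu [0.46633464 0.19490361]
jar 217 c [392.7  13.4] sz [52.5 50.2] ang 45.8 zmed 0.0843
[[356.0, 12.0], [392.0, -23.0], [429.0, 15.0], [393.0, 50.0]]
lid 690 c [301.9 334. ] sz [96.4 97.1] ang 28.0 zmed 0.0674
[[237.0, 354.0], [282.0, 269.0], [367.0, 314.0], [322.0, 400.0]]
mug 303 c [ 313.1 -334.5] sz [114.4  76.7] ang 81.6 zmed 0.0792
[[267.0, -385.0], [343.0, -397.0], [359.0, -283.0], [284.0, -272.0]]
knob 73 c [583.9 196.4] sz [43.7 23.3] ang 1.3 zmed 0.0696
[[562.0, 208.0], [562.0, 184.0], [606.0, 185.0], [606.0, 209.0]]
bowl 805 c [ 538.3 -499. ] sz [196.4 196.3] ang 89.0 zmed 0.0716
[[438.0, -595.0], [635.0, -599.0], [638.0, -402.0], [442.0, -399.0]]
```

View pics/crop1.png

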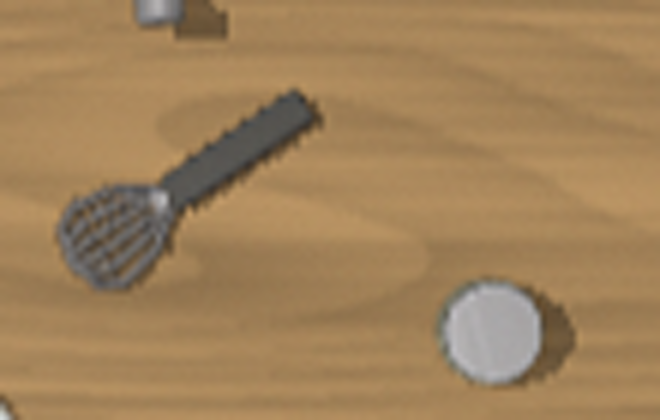

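The crop confirms it: the dark handle runs from (170,195) to (310,105) and the grey loops are at (110,235). This is the grey whisk, and its size of 162 x 57 mm fits. Handle: about (0.556,-0.205), box yaw about -3.2°. Whisk grip: about (0.487,0.167), axis 125.8°.

Run:
```python
from h import *
print(toolrows([.48,.22,.25],[180,0,125])); print(toolrows([.55,-.205,.22],[180,0,86.8]))
```

```text
(array([-39.33, -29.73,  -1.9 ]), array([-0.001,  0.001,  0.659]))
(array([-58.61, -68.24,   1.16]), array([-1.000e-03,  1.000e-03,  1.326e+00]))
```

{"op": "send_rows", "data": {"targets": [[[-39.3, -29.7, -1.9, 0, 0, 0.66, 3.0], [-39.3, -29.7, -1.9, 0, 0, 0.66, 3.0], [-39.3, -29.7, -1.9, 0, 0, 0.66, 3.0], [-39.3, -29.7, -1.9, 0, 0, 0.66, 3.0], [-39.3, -29.7, -1.9, 0, 0, 0.66, 3.0], [-39.3, -29.7, -1.9, 0, 0, 0.66, 3.0], [-39.3, -29.7, -1.9, 0, 0, 0.66, 3.0], [-39.3, -29.7, -1.9, 0, 0, 0.66, 3.0], [-39.3, -29.7, -1.9, 0, 0, 0.66, 3.0]]]}}

```text
clock: 1.23
tcp_pos: [0.4823, 0.2159, 0.2505]
tool_rot: [180.0, 0.1, 124.5]
wrist_force: [-0.3, 0.4, 0.9]
gripper_width: 0.0298
```

Run:
```python
from h import *
C=cal('wrist'); im,d=capture('wrist'); np.savez('w1.npz',im=im,d=d); cv2.imwrite('pics/w1.png',im[...,::-1])
print(C[0],-C[1].T@C[2],sense()['tcp_pos'],sense()['tool_rot'],sense()['qpos'])
print(toolrows([.55,-.205,.22],[180,0,86.8]))
```

```text
{'fx': 288.58158556190693, 'fy': 288.58158556190693, 'cx': 255.5199889394214, 'cy': 191.96899692392824, 'k1': -0.04275547558974516, 'rvec': array([-2.72433156, -0.84752123, -0.12669698]), 'tvec': array([-0.52005717, -0.13684032,  0.36963705])} [0.44094146 0.27712086 0.39318054] [0.48071799 0.2187645  0.25020205] [-1.79983391e+02  7.26105826e-03  1.24706077e+02] [-53.41863255   3.86811727  25.54419157 100.36257389  -1.70728054
  76.1679695    7.1895709 ]
(array([-38.78, -18.43,   3.03]), array([-0.   ,  0.   ,  0.662]))
```

View pics/w1.png

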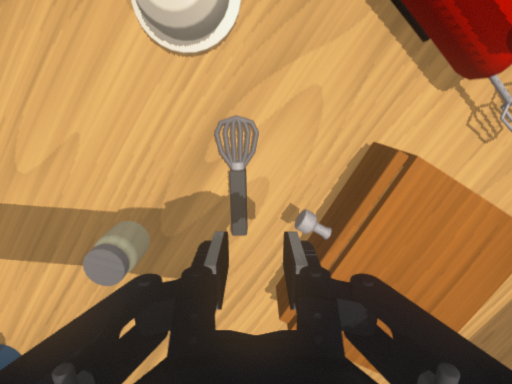

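The wrist view shows the grey whisk from its head at (236,117) to its tail at (240,235), clear of the jar at (117,252) and the knob at (312,222). I refine the whisk position from this image, then go on to the handle.

Run:
```python
from h import *
z=np.load('w1.npz'); im,d=z['im'],z['d']; C=cal('wrist'); hsv=cv2.cvtColor(im,cv2.COLOR_RGB2HSV)
m=np.zeros(d.shape,bool); m[105:240,205:265]=1; m&=(hsv[...,1]<70)
n,l,s,c=cv2.connectedComponentsWithStats(m.astype(np.uint8)); m=l==1+np.argmax(s[1:,4]); v,u=np.nonzero(m); print(s[1:,:].max(0))
k=v>172
H=onplane(C,np.c_[u,v][k],.024)[:,:2]; A=onplane(C,np.c_[u,v],.015)[:,:2]
b=cv2.minAreaRect((H*1000).astype(np.float32)); print(b)
mu=H.mean(0);V=np.linalg.svd(H-mu)[2][0]; V=V*np.sign(V[1]); print(np.degrees(np.arctan2(V[1],V[0])))
s=(A-mu)@V; print('len',s.min(),s.max()); N=np.array([-V[1],V[0]]); print('w',np.percentile((H-mu)@N,[0,50,100]))
print('tail',mu+V*s.min(),'grip from tail',mu+V*(((H-mu)@V).min()+.062),'from head',mu+V*(s.max()-.102))
```

```text
[ 215  232   44  119 2208]
((494.23876953125, 158.29736328125), (20.309627532958984, 87.84352111816406), 35.43964767456055)
125.51580997397228
len -0.050258274420525384 0.11403801955240939
w [-1.02542509e-02  4.25155924e-05  1.00715720e-02]
tail [0.52218923 0.11903908] grip from tail [0.4836966  0.17297227] from head [0.48599959 0.16974548]
```

{"op": "send_rows", "data": {"targets": [[[-38.8, -18.4, 3.0, 0, 0, 0.662, 3.0], [-38.8, -18.4, 3.0, 0, 0, 0.662, 3.0], [-38.8, -18.4, 3.0, 0, 0, 0.662, 3.0], [-38.8, -18.4, 3.0, 0, 0, 0.662, 3.0], [-38.8, -18.4, 3.0, 0, 0, 0.662, 3.0], [-38.8, -18.4, 3.0, 0, 0, 0.662, 3.0], [-38.8, -18.4, 3.0, 0, 0, 0.662, 3.0], [-38.8, -18.4, 3.0, 0, 0, 0.662, 3.0], [-38.8, -18.4, 3.0, 0, 0, 0.662, 3.0]]]}}

```text
clock: 2.4
tcp_pos: [0.5517, -0.201, 0.2197]
tool_rot: [-179.9, -0.0, 87.1]
wrist_force: [-0.3, -0.4, -0.7]
gripper_width: 0.0298
```

Run:
```python
from h import *
C=cal('wrist'); im,d=capture('wrist'); np.savez('w2.npz',im=im,d=d,R=C[1],t=C[2]); cv2.imwrite('pics/w2.png',im[...,::-1])
print(sense()['tcp_pos'],sense()['tool_rot'],sense()['qpos'])
```

```text
[ 0.55183671 -0.200399    0.21988315] [-1.79958930e+02 -5.86003954e-02  8.71776937e+01] [-23.47494887  15.25881845  47.13030324  95.77087722 -11.61311683
  74.08987139  23.04253325]
```

View pics/w2.png

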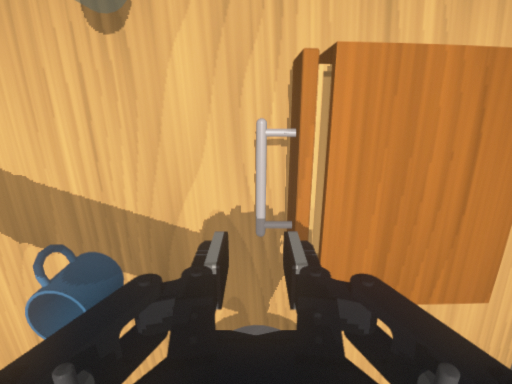

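The bar handle runs from (262,120) to (261,235). The drawer is slightly out (gap at column 325) and the legs go right to the panel. I compute its position on z = 0.062.

Run:
```python
from h import *
z=np.load('w2.npz'); im,d=z['im'],z['d']; C=(get_calibration('wrist'),z['R'],z['t']); hsv=cv2.cvtColor(im,cv2.COLOR_RGB2HSV)
m=np.zeros(d.shape,bool); m[110:238,252:271]=1; m&=(hsv[...,1]<60); v,u=np.nonzero(m)
H=onplane(C,np.c_[u,v],.062)[:,:2]; print(cv2.minAreaRect((H*1000).astype(np.float32)))
P=cloud(C,d)[m]; print('z',np.nanpercentile(P[:,2],[5,50,90]))
e=onplane(C,[[337,43],[321,250]],.1); print('box top front edge',e, np.degrees(np.arctan2(*(e[1]-e[0])[[0,1]])))
```

```text
((560.7440185546875, -206.48486328125), (128.76515197753906, 15.849005699157715), 87.20006561279297)
z [0.0642484  0.06676498 0.06801211]
box top front edge [[ 0.62642481 -0.08120539  0.1       ]
 [ 0.61582782 -0.27235256  0.1       ]] -176.82683121599678
```

Run:
```python
from h import *
print(toolrows([.557,-.206,.045],[180,0,87]))
```

```text
(array([-0.55,  0.56, 17.49]), array([-0.001, -0.001,  0.003]))
```

{"op": "send_rows", "data": {"targets": [[[-0.5, 0.6, 3, 0, 0, 0, 3.0], [-0.5, 0.6, 8, 0, 0, 0, 3.0], [-0.5, 0.6, 12, 0, 0, 0, 3.0], [-0.5, 0.6, 14, 0, 0, 0, 3.0], [-0.5, 0.6, 16, 0, 0, 0, 3.0], [-0.5, 0.6, 17.5, 0, 0, 0, 3.0], [-0.5, 0.6, 17.5, 0, 0, 0, 3.0]]]}}

```text
clock: 3.32
tcp_pos: [0.5592, -0.2079, 0.0465]
tool_rot: [179.8, -0.0, 87.1]
wrist_force: [-0.8, -0.3, 0.8]
gripper_width: 0.0299
```

{"op": "send_rows", "data": {"targets": [[[0, 0, 0, 0, 0, 0, 0.8], [0, 0, 0, 0, 0, 0, 0.8], [0, 0, 0, 0, 0, 0, 0.8], [0, 0, 0, 0, 0, 0, 0.8]]], "squeeze": 30}}

```text
clock: 3.82
tcp_pos: [0.5577, -0.2081, 0.0458]
tool_rot: [179.9, 0.0, 87.0]
wrist_force: [0.5, 0.5, 5.3]
gripper_width: 0.0097
```

{"op": "send_rows", "data": {"targets": [[[0, -0.8, 0, 0, 0, 0, 0.6], [0, -2, 0, 0, 0, 0, 0.6], [0, -3.5, 0, 0, 0, 0, 0.6], [0, -5, 0, 0, 0, 0, 0.6], [0, -6.5, 0, 0, 0, 0, 0.6], [0, -8, 0, 0, 0, 0, 0.6], [0, -9.5, 0, 0, 0, 0, 0.6], [0, -11, 0, 0, 0, 0, 0.6], [0, -12, 0, 0, 0, 0, 0.6], [0, -12.8, 0, 0, 0, 0, 0.6], [0, -12.9, 0, 0, 0, 0, 0.6], [0, -12.9, 0, 0, 0, 0, 0.6]]]}}

```text
clock: 5.32
tcp_pos: [0.4282, -0.2009, 0.0457]
tool_rot: [180.0, -0.1, 87.0]
wrist_force: [-1.3, 3.0, 9.6]
gripper_width: 0.0098
```

Run:
```python
from h import *
im,d=capture('top'); np.savez('t2.npz',im=im,d=d); cv2.imwrite('pics/t2.png',im[...,::-1]); s=sense(); print(s['qpos'],s['wrist_force'],s['tcp_pos'],s['gripper_width'])
```

```text
[-23.32923722  12.29193064  47.65014405 121.41395612 -11.79210688
  50.83040148  28.19741121] [-0.07646929  2.47208664  9.3037284 ] [ 0.42824653 -0.20096135  0.04570538] 0.00973829125007114
```

View pics/t2.png

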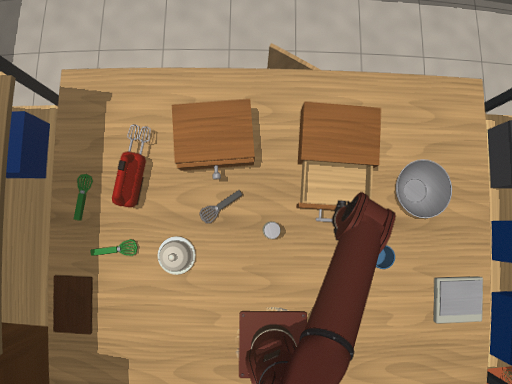

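The drawer is open: its interior shows at (335,185), rows 163 to 207. I release, rise, and go to the whisk.

{"op": "send_rows", "data": {"targets": [[[0, 0, 0, 0, 0, 0, 3.0], [0, 0, 0, 0, 0, 0, 3.0], [0, 0, 0, 0, 0, 0, 3.0], [0, 0, -1, 0, 0, 0, 3.0], [0, 0, -4, 0, 0, 0, 3.0], [0, 0, -9, 0, 0, 0, 3.0], [0, 0, -14, 0, 0, 0, 3.0], [0, 0, -18, 0, 0, 0, 3.0], [0, 0, -18, 0, 0, 0, 3.0]]]}}

```text
clock: 6.5
tcp_pos: [0.4298, -0.2022, 0.2286]
tool_rot: [179.7, -0.0, 87.0]
wrist_force: [0.3, 0.0, 0.0]
gripper_width: 0.0303
```

Run:
```python
from h import *
print(sense()['tcp_pos'],sense()['wrist_force'])
print(toolrows([.485,.171,.20],[180,0,125.5]))
C=cal('wrist'); im,d=capture('wrist'); cv2.imwrite('pics/w3.png',im[...,::-1]); np.savez('w3.npz',im=im,d=d,R=C[1],t=C[2])
```

```text
[ 0.42983872 -0.2021515   0.22863105] [0.33361779 0.01176241 0.020367  ]
(array([37.55,  3.54,  2.9 ]), array([ 0.006,  0.002, -0.672]))
```

View pics/w3.png

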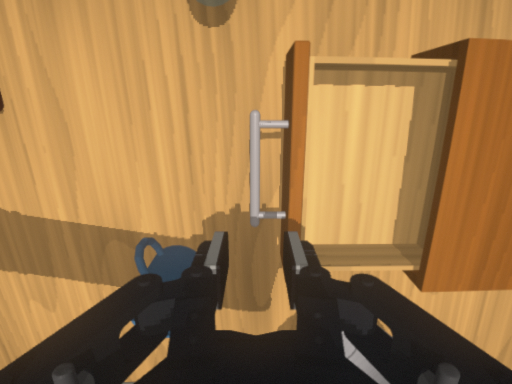

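{"op": "send_rows", "data": {"targets": [[[37.5, 3.5, 2.9, 0, 0, -0.672, 5.0], [37.5, 3.5, 2.9, 0, 0, -0.672, 5.0], [37.5, 3.5, 2.9, 0, 0, -0.672, 5.0], [37.5, 3.5, 2.9, 0, 0, -0.672, 5.0], [37.5, 3.5, 2.9, 0, 0, -0.672, 5.0], [37.5, 3.5, 2.9, 0, 0, -0.672, 5.0], [37.5, 3.5, 2.9, 0, 0, -0.672, 5.0], [37.5, 3.5, 2.9, 0, 0, -0.672, 5.0], [37.5, 3.5, 2.9, 0, 0, -0.672, 5.0]]]}}

```text
clock: 7.68
tcp_pos: [0.4827, 0.1695, 0.196]
tool_rot: [-180.0, 0.0, 125.4]
wrist_force: [0.2, 0.7, -0.2]
gripper_width: 0.0503
```

Run:
```python
from h import *
s=sense();print(s['tcp_pos'],s['tool_rot'],s['qpos'])
print(toolrows([.485,.171,.006],[180,0,125.5]))
z=np.load('w3.npz'); im,d=z['im'],z['d']; C=(get_calibration('wrist'),z['R'],z['t']); hsv=cv2.cvtColor(im,cv2.COLOR_RGB2HSV)
m=np.zeros(d.shape,bool); m[105:222,248:262]=1; m&=(hsv[...,1]<60); v,u=np.nonzero(m)
H=onplane(C,np.c_[u,v],.062)[:,:2]; print(cv2.minAreaRect((H*1000).astype(np.float32)))
P=cloud(C,d)
for r,c in((140,300),(140,340),(140,400),(140,430),(140,475),(62,380),(240,340),(225,380)): print((r,c),np.round(P[r,c],3))
print('panel inner edge',onplane(C,[[309,60],[303,250]],.087))
print('box front top edge',onplane(C,[[469,40],[427,290]],.1))
```

```text
[0.48274648 0.16953157 0.19604856] [-1.79960853e+02  8.77088069e-03  1.25379864e+02] [-51.38150054   3.87056308  28.50149204 106.91990346  -1.94972681
  69.72459348  13.12206038]
(array([-1.0e-02,  2.8e-01,  1.9e+01]), array([-0.001,  0.   , -0.002]))
((432.5026550292969, -196.27606201171875), (123.92607116699219, 12.681236267089844), 86.74568939208984)
(140, 300) [ 0.477 -0.164  0.087]
(140, 340) [ 0.535 -0.175  0.023]
(140, 400) [ 0.61  -0.178  0.022]
(140, 430) [ 0.648 -0.18   0.022]
(140, 475) [ 0.644 -0.17   0.101]
(62, 380) [ 0.555 -0.095  0.079]
(240, 340) [ 0.54  -0.308  0.023]
(225, 380) [ 0.593 -0.29   0.021]
panel inner edge [[ 0.48634941 -0.09198796  0.087     ]
 [ 0.47997245 -0.28500444  0.087     ]]
box front top edge [[ 0.62581795 -0.08173156  0.1       ]
 [ 0.6186415  -0.3372502   0.1       ]]
```

The drawer is about 139 mm out and its floor origin is about (0.488,-0.200). I descend on the whisk.

{"op": "send_rows", "data": {"targets": [[[0, 0.2, 4, 0, 0, 0, 5.0], [0, 0.2, 9, 0, 0, 0, 5.0], [0, 0.2, 13, 0, 0, 0, 5.0], [0, 0.2, 16, 0, 0, 0, 5.0], [0, 0.2, 18, 0, 0, 0, 5.0], [0, 0.2, 18.8, 0, 0, 0, 5.0], [0, 0.2, 19.0, 0, 0, 0, 5.0], [0, 0.2, 19.0, 0, 0, 0, 5.0]]]}}

```text
clock: 8.68
tcp_pos: [0.4849, 0.1724, 0.0071]
tool_rot: [179.9, 0.0, 125.5]
wrist_force: [-0.6, 0.5, -0.0]
gripper_width: 0.0501
```

{"op": "send_rows", "data": {"targets": [[[0, 0, 0, 0, 0, 0, 1.2], [0, 0, 0, 0, 0, 0, 1.2], [0, 0, 0, 0, 0, 0, 1.2], [0, 0, 0, 0, 0, 0, 1.2], [0, 0, 0, 0, 0, 0, 1.2], [0, 0, 0, 0, 0, 0, 1.2]]], "squeeze": 40}}

```text
clock: 9.43
tcp_pos: [0.4849, 0.1728, 0.0071]
tool_rot: [179.9, -0.0, 125.5]
wrist_force: [-0.6, -0.3, 6.9]
gripper_width: 0.0216
```

{"op": "send_rows", "data": {"targets": [[[0, 0, -1, 0, 0, 0, 1.2], [0, 0, -3, 0, 0, 0, 1.2], [0, 0, -7, 0, 0, 0, 1.2], [0, 0, -12, 0, 0, 0, 1.2], [0, 0, -17, 0, 0, 0, 1.2], [0, 0, -18, 0, 0, 0, 1.2], [0, 0, -18, 0, 0, 0, 1.2]]]}}

```text
clock: 10.3
tcp_pos: [0.4844, 0.1726, 0.1867]
tool_rot: [179.9, -0.0, 125.5]
wrist_force: [1.0, 0.6, -1.3]
gripper_width: 0.0211
```

Run:
```python
from h import *
s=sense();print(s['tcp_pos'],s['wrist_force'],s['gripper_width'])
print(toolrows([.556,-.224,.18],[180,0,87])); 
im,d=capture('wrist'); cv2.imwrite('pics/w4.png',im[...,::-1])
```

```text
[0.4844039  0.17259044 0.18674832] [ 0.98829102  0.58735025 -1.30304992] 0.021114414031868957
(array([-36.44, -17.22,   0.65]), array([ 0.001, -0.001,  0.672]))
```

View pics/w4.png

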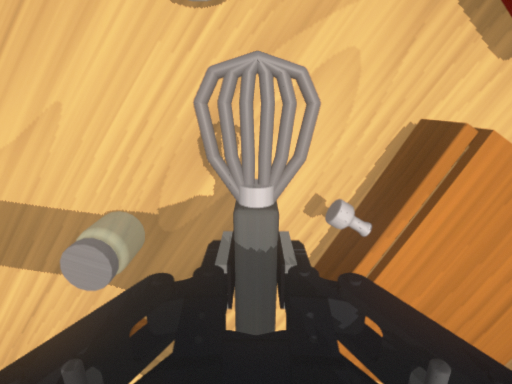

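The whisk is held straight between the pads, loops pointing up in the image at (258,120), tool +x. On to over the drawer.

{"op": "send_rows", "data": {"targets": [[[-36.4, -17.2, 0.6, 0, 0, 0.672, 1.2], [-36.4, -17.2, 0.6, 0, 0, 0.672, 1.2], [-36.4, -17.2, 0.6, 0, 0, 0.672, 1.2], [-36.4, -17.2, 0.6, 0, 0, 0.672, 1.2], [-36.4, -17.2, 0.6, 0, 0, 0.672, 1.2], [-36.4, -17.2, 0.6, 0, 0, 0.672, 1.2], [-36.4, -17.2, 0.6, 0, 0, 0.672, 1.2], [-36.4, -17.2, 0.6, 0, 0, 0.672, 1.2], [-36.4, -17.2, 0.6, 0, 0, 0.672, 1.2], [-36.4, -17.2, 0.6, 0, 0, 0.672, 1.2]]]}}

```text
clock: 11.6
tcp_pos: [0.5559, -0.2221, 0.1798]
tool_rot: [-180.0, -0.0, 87.1]
wrist_force: [1.0, 0.5, -1.3]
gripper_width: 0.0211
```

Run:
```python
from h import *
s=sense();print(s['tcp_pos'],s['wrist_force'],s['gripper_width'],s['qpos'])
print(toolrows([.556,-.224,.034],[180,0,87])); 
im,d=capture('wrist'); cv2.imwrite('pics/w5.png',im[...,::-1])
```

```text
[ 0.55590995 -0.22205525  0.17979369] [ 1.01832588  0.52703214 -1.28243601] 0.021092628638659405 [-20.73708796  19.18378657  47.44336283  97.11650109 -14.91798571
  70.33306888  27.34618562]
(array([-0.2 ,  0.03, 14.58]), array([-0.001, -0.001,  0.002]))
```

View pics/w5.png

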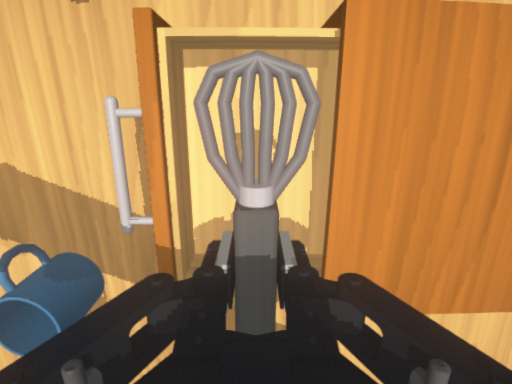

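The whisk hangs centred over the drawer's opening, which spans columns 165 to 330, and is clear of the panel and box top. I lower it.

{"op": "send_rows", "data": {"targets": [[[-0.2, 0, 3, 0, 0, 0, 1.2], [-0.2, 0, 7, 0, 0, 0, 1.2], [-0.2, 0, 10, 0, 0, 0, 1.2], [-0.2, 0, 12, 0, 0, 0, 1.2], [-0.2, 0, 13.5, 0, 0, 0, 1.2], [-0.2, 0, 14.5, 0, 0, 0, 1.2], [-0.2, 0, 14.5, 0, 0, 0, 1.2]]]}}

```text
clock: 12.52
tcp_pos: [0.5557, -0.2257, 0.0352]
tool_rot: [-180.0, 0.0, 87.0]
wrist_force: [-0.8, -0.1, -0.9]
gripper_width: 0.0211
```

{"op": "send_rows", "data": {"targets": [[[0, 0, 0.2, 0, 0, 0, 1.2], [0, 0, 0.3, 0, 0, 0, 1.2], [0, 0, 0.4, 0, 0, 0, 1.2], [0, 0, 0.5, 0, 0, 0, 1.2], [0, 0, 0.5, 0, 0, 0, 1.2]]]}}

```text
clock: 13.15
tcp_pos: [0.5558, -0.2257, 0.0303]
tool_rot: [-180.0, -0.0, 87.0]
wrist_force: [-0.4, 0.1, -0.8]
gripper_width: 0.0211
```

{"op": "send_rows", "data": {"targets": [[[0, 0, 0.1, 0, 0, 0, 1.2], [0, 0, 0.2, 0, 0, 0, 1.2], [0, 0, 0.2, 0, 0, 0, 1.2]]]}}

```text
clock: 13.52
tcp_pos: [0.5566, -0.2258, 0.0291]
tool_rot: [179.9, -0.0, 87.0]
wrist_force: [-0.4, 1.4, 5.0]
gripper_width: 0.0212
```

Contact with the floor (5 N). I release gently and rise.

{"op": "send_rows", "data": {"targets": [[[0, 0, 0, 0, 0, 0, 2.6], [0, 0, 0, 0, 0, 0, 3.2], [0, 0, 0, 0, 0, 0, 4.5], [0, 0, 0, 0, 0, 0, 4.5], [0, 0, -1, 0, 0, 0, 4.5], [0, 0, -3, 0, 0, 0, 4.5], [0, 0, -7, 0, 0, 0, 4.5], [0, 0, -12, 0, 0, 0, 4.5], [0, 0, -17, 0, 0, 0, 4.5], [0, 0, -19, 0, 0, 0, 4.5], [0, 0, -19, 0, 0, 0, 4.5]]]}}

```text
clock: 14.9
tcp_pos: [0.5564, -0.2261, 0.2204]
tool_rot: [179.8, 0.0, 87.0]
wrist_force: [0.3, 0.6, -0.3]
gripper_width: 0.0452
```

Run:
```python
from h import *
s=sense();print(s['tcp_pos'],s['wrist_force'],s['gripper_width'])
C=cal('wrist'); im,d=capture('wrist'); t,dt=capture('top')
P=cloud(C,d); hsv=cv2.cvtColor(im,cv2.COLOR_RGB2HSV)
w=(hsv[...,1]<70)&(P[...,2]>.02)&(P[...,2]<.055)&(P[...,0]>.49)&(P[...,0]<.615)&(P[...,1]>-.3)&(P[...,1]<-.1)
Q=P[w]; print(w.sum(),Q.min(0),Q.max(0),np.percentile(Q[:,2],[5,50,95]))
for a in np.arange(-.3,-.1,.025):
    k=(Q[:,1]>=a)&(Q[:,1]<a+.025)
    if k.any(): print(round(a,3),k.sum(),np.round(np.median(Q[k],0),3))
T=np.load('top.npz')['im']; df=np.abs(t.astype(int)-T).max(2)>40
for n,(x0,x1,y0,y1) in dict(knobbox=(250,420,140,290),mixer=(165,245,190,330),bowl=(610,715,240,350),butter=(240,312,360,435),jar=(405,445,340,380)).items():
    print(n,df[int(y0*.64):int(y1*.64),int(x0*.64):int(x1*.64)].sum())
cv2.imwrite('pics/end.png',np.hstack([im,t])[:,:,::-1][:, :, :].copy()[::1, ::1] if 0 else cv2.resize(np.hstack([im,t])[...,::-1],(800,300)))
```

```text
[ 0.55641136 -0.22608534  0.22038179] [ 0.26695636  0.55135026 -0.29238541] 0.0452367630256921
3031 [ 0.53412008 -0.28937806  0.02247125] [ 0.58957316 -0.13074498  0.0483454 ] [0.03590197 0.03820429 0.04691683]
-0.3 138 [ 0.555 -0.281  0.046]
-0.275 342 [ 0.555 -0.262  0.046]
-0.25 357 [ 0.557 -0.237  0.046]
-0.225 383 [ 0.558 -0.212  0.046]
-0.2 592 [ 0.56  -0.186  0.037]
-0.175 656 [ 0.562 -0.162  0.037]
-0.15 563 [ 0.562 -0.14   0.037]
knobbox 0
mixer 0
bowl 2166
butter 0
jar 0
```

View pics/end.png

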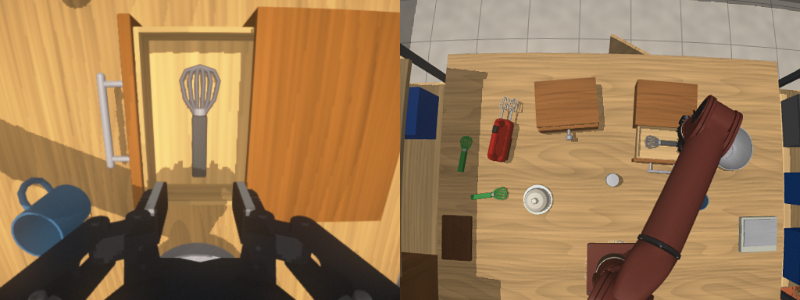

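The whisk lies flat in the open drawer, with its handle top at 46 mm (floor 22 + 24). The arm hides the bowl and mug in the top view, so I check them from the side camera before handing in.

Run:
```python
from h import *
t,d=capture('side'); z=np.load('side.npz'); df=np.abs(t.astype(int)-z['im']).max(2)>40
for n,(x0,x1,y0,y1) in dict(bowl=(545,645,385,475),mug=(440,500,425,490)).items():
    q=np.s_[int(y0*.64):int(y1*.64),int(x0*.64):int(x1*.64)]; print(n,df[q].sum(),df[q].size,np.median(np.abs(d[q]-z['d'][q])),(np.abs(d[q]-z['d'][q])>.02).sum())
sign_off()
```

```text
bowl 155 3712 0.0029436946 38
mug 334 1599 0.0028373003 6
the job is handed in; nothing more can be done
```

I pulled the bar-handle drawer open to about 139 mm and lowered the grey whisk into it until it touched the floor at about 5 N. Then I let go, raised the gripper clear and handed the job in at about 15 s of the 58 s allowed. No verdict was reported.

What the last checks showed:
- **Whisk:** it lies flat in the drawer, with its handle top at 46 mm (22 mm floor plus the whisk's 24 mm height) and its loops level at 37 mm.
- **Drawer:** the last image still shows it open. The 139 mm was measured after the pull and not measured again after placing the whisk.
- **Knob box, mixer, butter dish and jar:** no pixels changed in the top view.
- **Bowl and mug:** the arm hid both in the top view, and the bowl's area showed 2166 changed pixels there. In the side view, depth was unchanged to about 3 mm. Some pixels there changed colour (155 of 3712 for the bowl, 334 of 1599 for the mug), which I put down to the arm's shadow.

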